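# Strip the ratchet bar clamp for washing

## Robot

A 6-joint arm with a two-finger parallel gripper is mounted at the origin on a cart in front of the work surface, level with it; the furniture and walls round the work are solid. World frame = base frame: x ahead of the robot, y to its left, z up, the work surface at z = 0. Lengths are in m, angles in degrees, forces in N, time in s.
With the tool pointing down it reaches from about 0.325 to 0.775 m from the base axis. Payload 5.5 kg.
Tool frame: the origin (TCP) lies at the centre of the arm's flange, where the gripper is bolted on; the fingertips stand 173 mm ahead of it and the grasp point (between the pads) lies tcp_to_grasp ahead of it (tcp_to_grasp is the distance from the TCP to the grasp point, in m); z points along the fingers, x is the direction in which the jaws open and shut, and the axes are right-handed (so a half turn about z gives the same grasp; the last joint's range is limited). The gripper opens to 85 mm and grips with 20 to 120 N. Pads are 22 mm wide; open, the fingers measure 114 mm over their backs; the gripper's body (76 mm by 85 mm) begins 54 mm behind the grasp point. The pads swing forward as they close: fully open they stand 13 mm farther back than shut.
Start: joints at [-76.473, 5.22, 70.514, -0, 104.267, -3.249], TCP at [0.173, -0.574, 0.405] pointing down, gripper open.
Joint ranges: [-164.24, 164.24], [-49.07, 125.15], [9.68, 141.18], [-86.29, 266.29], [3.28, 154.24], [-151.56, 151.56]. Speed limits (degrees/s): [147.25, 147.25, 172.46, 180, 180, 180].

## Interface

Orientations are given as a 3x3 rotation matrix whose columns are the frame's x, y, z axes.
In Python, from rig import get_obs, snapshot, camera_model, sign_off, search_frame, trace, mark_of, tcp_to_grasp gives the robot as it stands.
- The arm moves only by the tool servo_tool, never from a script. Its argument "rows" is text: rows parted by semicolons, each of 7 numbers parted by spaces: the shift along the tool's x, y, z in mm, then the turn, a rotation vector about the tool's x, y, z in rad, then the closure, from -1 (fully open) to 1 (shut), so that 0 is half open. A call has exactly 10 rows; each row shifts and turns the commanded pose from where the row before left it, along the tool's axes as they then stand; what a row does not reach is not made up. A row lasts 1/10 s, in which the tool goes at most 50 mm and 8.59 degrees, less where a joint would pass 70% of its speed; a pose out of reach is approached as far as the arm can. A call with a gripper value outside its range is refused whole. The fingers move at their own pace and stop on an object; "squeeze" is the grip in N (left out, the last holds). Time passes only in rows, so rows that do not move let the fingers close, or fill a call up. It gives the time, the measured TCP pose, the force and the opening at its end, in the units of the state.
- get_obs(): the state, without advancing time (a new reading comes with each control period).
- snapshot(name): name is "scene" or "top"; returns the picture (400x640x3 uint8, blue, green, red); there is no depth.
- camera_model(name): a dict with "fx", "fy", "cx", "cy" (pixels), "view" (4x4, takes a point from world to camera coordinates). Camera axes: x right, y down, z forward; pixel columns grow to the right and rows downward; lengths in m; the calibration is good to about 2 mm. A picture is of the moment at which its call begins. camera_model takes no time and is no camera call.
- sign_off(): hands the job in, once; it reports no verdict.
Trained networks look in the newest picture that a camera, given by its name, has taken for a name from the list of things; names that differ only in an ending like _2 or _b are one class to them, and where a whole thing is asked for, a point or a joint stands for the part that bears it (a point fixed in the world has none). Each returns a list of dicts, best first, with "conf" (0 to 1); they miss things now and then, are a little off and sometimes report something else, mostly with a low value. They report only what shows in the picture. A call takes as long as a camera call.
- search_frame(camera, target): "xyz" ([x, y, z] in m, in world coordinates, good to about 4 mm: the middle of the surface that is visible of it).
- trace(camera, target): "pixels" (400x640 bool, what is visible of it).
- mark_of(camera, target): "xyz" ([x, y, z] in m, in world coordinates, good to about 4 mm: a listed point, or the origin of a listed thing).
The state is a dict: "time": time; "joints": joint angles; "dq": joint speeds; "effort": joint torques, N m; "eef_pos": TCP position; "ee_rot": TCP orientation; "force": force on the tool from outside, world axes, zero at the start; "torque": the same for the moment, N m; "gripper_width": opening from 0.0 (shut) to 1.0 (fully open).
Only numpy, scipy, OpenCV 4.12 (cv2) and the standard library are available. Lean on these libraries where they do the work, as an engineer would, in place of code of your own. Each camera call takes 0.05 s, during which the arm holds its last target.

## Task

The ratchet bar clamp is due for its wash. Throw its pawl (yellow ball knob) right back onto its rest so that it stays off the teeth by itself, then draw the toothed bar straight out of its guides by the black grip, without forcing it against the pawl, and lay it flat inside the steel wash tray. Leave the pawl thrown back and do not disturb the bottles.

Things in the scene. Friction and masses are not known exactly. Their poses are not given: they have to be found in the camera images.
- ratchet_clamp: Aluminium ratchet bar clamp fixed on the bench, base 175 x 84 x 10 mm. Origin on the bench under the bar's line; +x = closing direction (black grip towards brass-faced anvil), z up. Rear guide with pawl cheeks: x -62 to -20 mm, 34 wide, 68 high; front guide x 22 to 38, 44 wide, 54 high; anvil x 80 to 104, 50 high. A seated pawl stops the bar towards -x.
- pawl_knob (a point): Centre of the yellow ball knob (24 mm diameter) on the pawl's stem, 54 mm from the pivot, 0.70 rad above the clamp's +x when the pawl is down, 2.2 rad (leaning to -x) when it is on its rest. It can be pinched from above across the clamp's y and carried over on its arc; it turns between the fingers.
- toothed_bar: Loose steel-coloured toothed bar, 191 mm long, 15 mm wide, 18 mm high over its teeth, about 0.13 kg, with a brass nose at +x and an upright black grip at -x; z up, teeth on top. Origin on the underside, 94 mm behind the nose face; centre of mass about 8 mm from the origin towards the grip. It travels 100 to 125 mm towards the clamp's -x until its nose is behind the rear guide.
- bar_grip (a point): Grasp point in the black upright grip of the bar, 84 mm behind the bar's origin (-x) and 40 mm above its underside. The grip is 26 mm long (along the bar), 18 mm wide and rises to 54 mm above the underside; pinch it from above across the bar.
- bar_nose (a point): Centre of the bar's brass nose face, 94 mm ahead of the bar's origin, 8 mm above its underside.
- wash_tray: Loose shallow stainless tray with drain holes, 240 x 110 mm, 18 mm high, floor and walls 3 mm thick, 0.6 kg. Origin centre of its underside, long side along its x.
- wash_bottle: White wash bottle with yellow spout, 224 mm high, 69 x 97 mm; origin centre of its underside. Leave it alone.
- threadlock_bottle: Red bottle with blue cap, 96 mm high, 29 mm diameter; origin centre of its underside. Leave it alone.
- guide_exit (a point): Point on the clamp where the bar leaves the rear guide: x -62, y 0, z 26 mm in the clamp's frame. The bar runs along the clamp's x at y = 0 on guide floors at z = 26 mm, in windows 19 mm wide and 20 mm high, with light friction only when the pawl is off.
- pawl_pivot (a point): Pivot of the pawl, at x -34, y 0, z 60 mm in the clamp's frame; the hinge lies along the clamp's y.
- pawl: Steel throw-over pawl, 0.12 kg. Origin on its pivot, axes as the clamp's when its nose is at the bottom of a tooth gap (nose 47 mm ahead, 22 mm below the pivot); pitched up to 0.17 rad when it rests on a tooth. It lifts about the clamp's y by at most 1.5 rad, towards the clamp's -x, where its rest is. No spring: its weight drops it back below about 1.1 rad and keeps it on its rest above.

How it is judged (in metres and radians):
On the way, in this order (a step that is already met when the one before it is completed fails the run):
1. the pawl is thrown right back while the bar is still in both guides (x of pawl_knob in the frame of ratchet_clamp below -0.055 m and x of bar_nose in the frame of ratchet_clamp above 0.02 m), for 0.2 s.
2. the bar is drawn out endwise, its nose clear behind the rear guide (x of bar_nose in the frame of ratchet_clamp below -0.062 m), for 0.1 s.
At the end, for the whole second after the job is handed in: The pawl is thrown back on its rest side (knob at least 21 mm behind the pivot); the bar lies in the tray with its long axis level within 0.1 rad, nose and grip inside the tray rim, its underside low in the tray; it is at rest and released (x of pawl_knob in the frame of ratchet_clamp below -0.055 m and x of bar_nose in the frame of wash_tray between -0.119 and 0.119 m and y of bar_nose in the frame of wash_tray between -0.054 and 0.054 m and z of bar_nose in the frame of wash_tray below 0.022 m and z of toothed_bar in the frame of wash_tray below 0.018 m and x of bar_grip in the frame of wash_tray between -0.119 and 0.119 m and y of bar_grip in the frame of wash_tray between -0.075 and 0.075 m and angle between toothed_bar's own x axis and vertical between 1.47 and 1.67 rad and linear speed of toothed_bar below 0.02 m/s and contact force between the fingers and toothed_bar below 0.1 N); the robot touches nothing.
It fails at once if the bar is forced against the pawl (more than 40 N between them) (contact force between pawl and toothed_bar above 40 N).
It fails at once if the wash bottle is shifted or knocked over (distance of wash_bottle from where it was at the start of the episode above 0.03 m or angle between wash_bottle's own z axis and vertical above 0.4 rad).
It fails at once if the red threadlock bottle is shifted or knocked over (distance of threadlock_bottle from where it was at the start of the episode above 0.03 m or angle between threadlock_bottle's own z axis and vertical above 0.4 rad).
It also fails if it takes over 48 s, if anything falls off the work surface, if the arm or the gripper's body presses on something with over 40 N, if the wrist force passes 120 N, or if a joint passes its speed limit or range.

## Working session

There is one attempt and no reset: what is moved stays moved. The work goes in short steps, Python scripts to look and compute and a tool call to move; the robot and the scene stay as the last step left them, time stands still between calls to the robot, and variables do not carry over. Pictures are saved under pics/ and viewed, and the job is handed in when it is done.

Besides the shell and the picture viewer there is one more tool, called after "Request:" as name(argument=value, ...) on one line, values as JSON. servo_tool: Moves the arm, as the interface text tells. Its arguments: {"type":"object","properties":{"rows":{"type":"string"},"squeeze":{"type":"number"}},"required":["rows"]}

```bash
mkdir -p pics; ls; python3 - <<'E'
from rig import *
import cv2,numpy as np
np.set_printoptions(precision=4,suppress=True)
print(tcp_to_grasp)
o=get_obs();print(o)
for c in("scene","top"):
    cv2.imwrite(f"pics/{c}0.png",snapshot(c))
    for t in("ratchet_clamp","pawl_knob","bar_grip","bar_nose","toothed_bar","wash_tray","wash_bottle","threadlock_bottle","guide_exit","pawl_pivot"):
        print(c,t,[(np.round(d["xyz"],4),round(d["conf"],2)) for d in mark_of(c,t)[:2]])
print(get_obs()["time"])
E
```

```text
pics
0.1547
{'time': 0.0, 'joints': array([-76.4743,   5.2633,  70.5816,  -0.0002, 104.2661,  -3.2475]), 'dq': array([ 0.0427,  0.031 , -0.0325,  0.127 ,  0.0391, -0.014 ]), 'effort': array([ -0.0001, -45.8728, -41.8023,  -0.0002,   0.0115,  -0.    ]), 'eef_pos': array([ 0.1732, -0.5745,  0.4036]), 'ee_rot': array([[ 0.2886, -0.9575, -0.0005],
       [-0.9575, -0.2886,  0.0019],
       [-0.0019, -0.0001, -1.    ]]), 'force': array([-0.6385,  0.1965,  0.0026]), 'torque': array([ 0.0644, -0.0187, -0.0305]), 'gripper_width': 0.9986284387311269}
scene ratchet_clamp [(array([ 0.5302,  0.1129, -0.0004]), 0.98)]
scene pawl_knob [(array([0.5317, 0.1121, 0.0977]), 0.44)]
scene bar_grip [(array([ 0.5392, -0.0055,  0.0693]), 0.62), (array([0.5259, 0.1635, 0.0397]), 0.27)]
scene bar_nose [(array([0.5273, 0.1643, 0.0355]), 0.86)]
scene toothed_bar [(array([0.5362, 0.0761, 0.029 ]), 0.68)]
scene wash_tray [(array([ 0.4799, -0.2518,  0.0023]), 0.65)]
scene wash_bottle [(array([ 0.4723, -0.5378,  0.004 ]), 0.67)]
scene threadlock_bottle []
scene guide_exit [(array([0.5398, 0.0493, 0.0249]), 0.88)]
scene pawl_pivot []
top ratchet_clamp [(array([ 0.5345,  0.1141, -0.0004]), 0.59)]
top pawl_knob [(array([0.5355, 0.1182, 0.0981]), 0.69), (array([0.5338, 0.0766, 0.0565]), 0.32)]
top bar_grip [(array([ 0.5388, -0.0076,  0.0679]), 0.65)]
top bar_nose [(array([0.5241, 0.1652, 0.0339]), 0.59), (array([0.5328, 0.0757, 0.0534]), 0.4)]
top toothed_bar [(array([0.5361, 0.0689, 0.0244]), 0.64)]
top wash_tray [(array([ 0.4823, -0.252 , -0.0012]), 0.8), (array([0.5349, 0.0494, 0.0287]), 0.43)]
top wash_bottle [(array([ 0.4697, -0.5348,  0.0005]), 0.65), (array([ 0.479 , -0.253 , -0.0013]), 0.39)]
top threadlock_bottle []
top guide_exit [(array([0.5369, 0.0498, 0.0302]), 0.87)]
top pawl_pivot [(array([0.537 , 0.0799, 0.0583]), 0.78), (array([0.5319, 0.1156, 0.097 ]), 0.16)]
1.1
```

View pics/scene0.png

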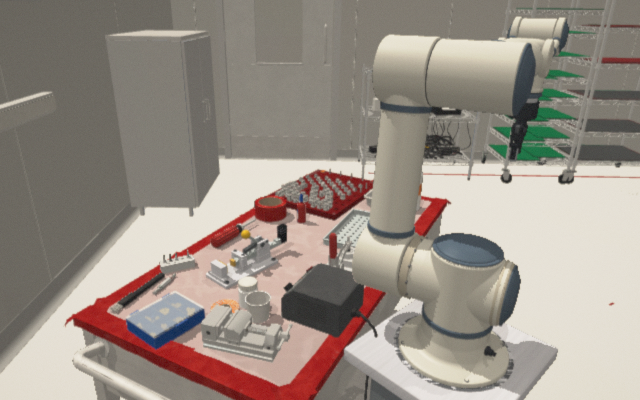

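View pics/top0.png

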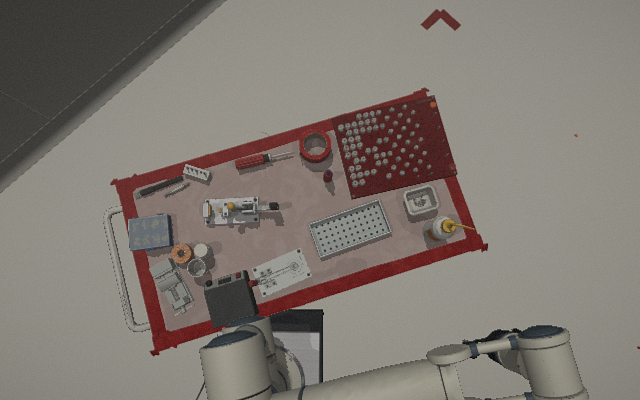

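```bash
python3 - <<'E'
from rig import *
import numpy as np,cv2
np.set_printoptions(precision=4,suppress=True)
for c in("scene","top"):
    m=camera_model(c);print(c,m["fx"],m["cx"],m["cy"]);print(m["view"])
    for t in ("wash_tray","ratchet_clamp","threadlock_bottle","toothed_bar"):
        for d in trace(c,t)[:1]:
            p=d["pixels"].astype(np.uint8)
            pts=cv2.findNonZero(p)
            print(c,t,d["conf"],p.sum(),cv2.minAreaRect(pts),cv2.boxPoints(cv2.minAreaRect(pts)).tolist())
E
```

```text
scene 460.7177197078775 310.6349541374582 200.23147590512235
[[-0.6919 -0.7219  0.0108  0.2841]
 [-0.2844  0.2588 -0.9231  0.2985]
 [ 0.6636 -0.6418 -0.3843  0.9326]
 [ 0.      0.      0.      1.    ]]
scene wash_tray 0.78 999 ((349.36785888671875, 231.2296600341797), (28.613813400268555, 54.990970611572266), 43.9583740234375) [[319.9835205078125, 241.0911865234375], [358.15472412109375, 201.50625610351562], [378.752197265625, 221.36813354492188], [340.58099365234375, 260.95306396484375]]
scene ratchet_clamp 0.72 1756 ((237.20004272460938, 258.4000244140625), (43.826927185058594, 69.76531982421875), 63.43495178222656) [[196.20004272460938, 254.4000244140625], [258.6000671386719, 223.20001220703125], [278.2000427246094, 262.4000244140625], [215.80001831054688, 293.60003662109375]]
scene threadlock_bottle 0.61 200 ((301.0, 209.0), (28.0, 8.0), 90.0) [[297.0, 195.0], [305.0, 195.0], [305.0, 223.0], [297.0, 223.0]]
scene toothed_bar 0.57 363 ((260.2516784667969, 248.41903686523438), (16.298608779907227, 67.42330169677734), 54.926246643066406) [[227.97879028320312, 261.12127685546875], [2
[... 613 characters left out ...]
p 0.86 1407 ((230.89964294433594, 210.18685913085938), (26.832813262939453, 56.03322982788086), 88.49256896972656) [[202.539794921875, 197.51211547851562], [258.5536193847656, 196.0380859375], [259.2594909667969, 222.86160278320312], [203.24566650390625, 224.33563232421875]]
top threadlock_bottle 0.56 88 ((327.0, 175.5), (11.0, 8.0), 90.0) [[323.0, 170.0], [331.0, 170.0], [331.0, 181.0], [323.0, 181.0]]
top toothed_bar 0.62 176 ((247.9124755859375, 207.09922790527344), (7.298259735107422, 60.195045471191406), 86.42366790771484) [[217.64593505859375, 205.33462524414062], [277.7237548828125, 201.57977294921875], [278.17901611328125, 208.86383056640625], [218.1011962890625, 212.61868286132812]]
```

```bash
cat > h.py <<'E'
from rig import *
import numpy as np,cv2
np.set_printoptions(precision=4,suppress=True)
def ray(c,uv,z):
    m=camera_model(c);V=np.array(m["view"]);R,t=V[:3,:3],V[:3,3]
    C=-R.T@t;d=R.T@np.array([(uv[0]-m["cx"])/m["fx"],(uv[1]-m["cy"])/m["fy"],1])
    return C+d*(z-C[2])/d[2]
def proj(c,p):
    m=camera_model(c);q=np.array(m["view"])[:3]@np.append(p,1)
    return np.array([m["fx"]*q[0]/q[2]+m["cx"],m["fy"]*q[1]/q[2]+m["cy"]])
E
python3 - <<'E'
from h import *
c="top"
im=cv2.imread("pics/top0.png")
cv2.imwrite("pics/z1.png",cv2.resize(im[155:265,195:335],None,fx=5,fy=5,interpolation=cv2.INTER_CUBIC))
im2=cv2.imread("pics/scene0.png")
cv2.imwrite("pics/z2.png",cv2.resize(im2[180:290,200:340],None,fx=5,fy=5,interpolation=cv2.INTER_CUBIC))
im=cv2.resize(im[180:270,290:410],None,fx=6,fy=6,interpolation=cv2.INTER_CUBIC);cv2.imwrite("pics/z3.png",im)
print("bottle",ray(c,(327,178),.05),"red2",ray("scene",(332,256),0))
d=trace(c,"wash_tray")[0]["pixels"].astype(np.uint8)
cs=max(cv2.findContours(d,cv2.RETR_EXTERNAL,cv2.CHAIN_APPROX_NONE)[0],key=cv2.contourArea)[:,0]
W=np.array([ray(c,p,.018)[:2] for p in cs],np.float32)
print(cv2.minAreaRect(W),cv2.boxPoints(cv2.minAreaRect(W)))
E
```

```text
bottle [ 0.6337 -0.18    0.05  ] red2 [ 0.4228 -0.0935  0.    ]
((0.4796103835105896, -0.253642737865448), (0.11639345437288284, 0.24550271034240723), 20.348133087158203) [[ 0.3824 -0.1588]
 [ 0.4677 -0.389 ]
 [ 0.5769 -0.3485]
 [ 0.4915 -0.1183]]
```

View pics/z1.png

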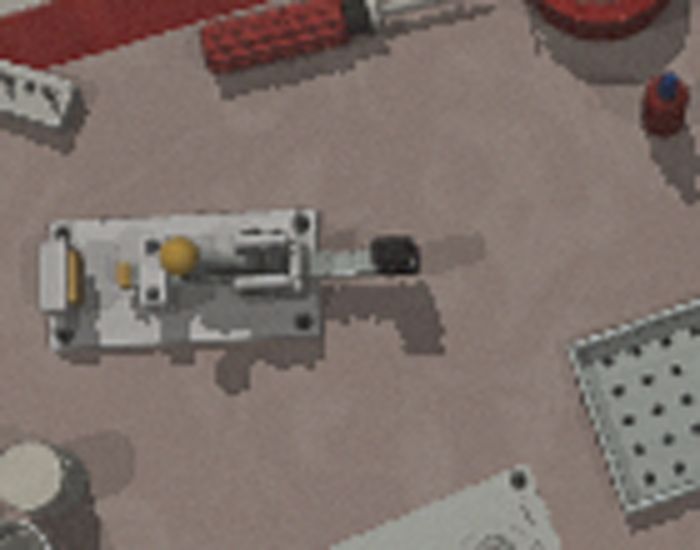

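View pics/z2.png

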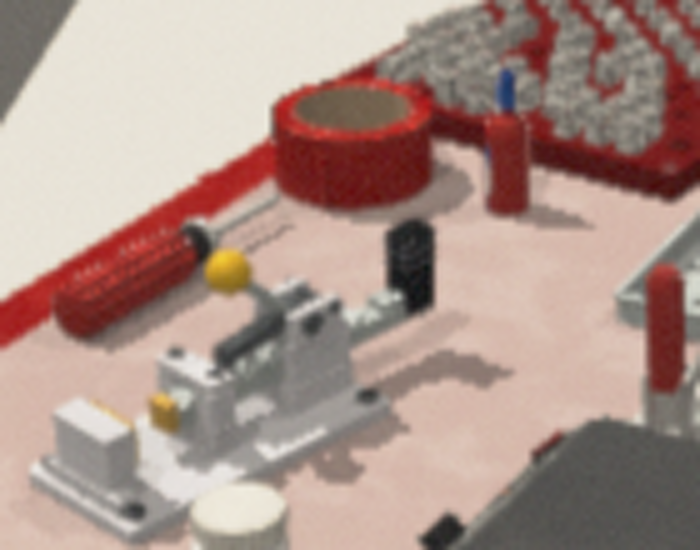

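View pics/z3.png

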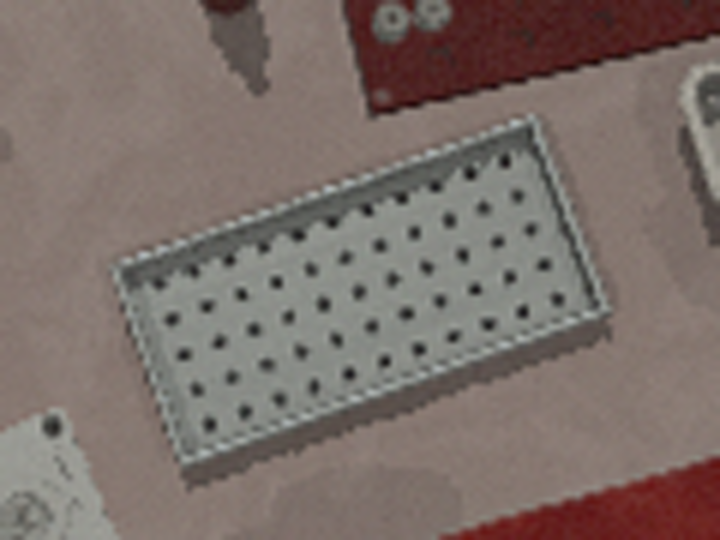

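```bash
python3 - <<'E'
from h import *
def z1(u,v): return (195+(u+.5)/5-.5,155+(v+.5)/5-.5)
def z2(u,v): return (200+(u+.5)/5-.5,180+(v+.5)/5-.5)
def tri(a,b):
    A=[];B=[]
    for c,uv in (("top",a),("scene",b)):
        m=camera_model(c);V=np.array(m["view"])
        x=(uv[0]-m["cx"])/m["fx"];y=(uv[1]-m["cy"])/m["fy"]
        A+= [V[0,:3]-x*V[2,:3],V[1,:3]-y*V[2,:3]];B+=[x*V[2,3]-V[0,3],y*V[2,3]-V[1,3]]
    return np.linalg.lstsq(np.array(A),np.array(B),rcond=None)[0]
print("knob",tri(z1(178,256),z2(228,270)))
print("grip top",tri(z1(397,250),z2(410,232)),ray("top",z1(397,250),.08))
for p in [(50,222),(318,210),(322,348),(52,350)]: print(ray("top",z1(*p),.01))
def z3(u,v): return (290+(u+.5)/6-.5,180+(v+.5)/6-.5)
for p in [(115,265),(535,118),(608,308),(185,465)]: print("tray",ray("top",z3(*p),.018))
E
```

```text
knob [0.5323 0.1149 0.0994]
grip top [ 0.5421 -0.0152  0.0748] [ 0.5405 -0.0164  0.08  ]
[0.567  0.2176 0.01  ]
[0.5774 0.0433 0.01  ]
[0.4869 0.0374 0.01  ]
[0.4832 0.2115 0.01  ]
tray [ 0.4896 -0.1235  0.018 ]
tray [ 0.5726 -0.3494  0.018 ]
tray [ 0.47   -0.3875  0.018 ]
tray [ 0.3837 -0.1623  0.018 ]
```

```bash
cat > plan.py <<'E'
from h import *
from scipy.spatial.transform import Rotation as Ro
def Rt(yaw,tilt=None):
    c,s=np.cos(yaw),np.sin(yaw); return np.array([[c,s,0],[s,-c,0],[0,0,-1.]])
def plan(wps,grip,p=None,R=None):
    """wps: list of (pos,R,rows)"""
    o=get_obs();p=o["eef_pos"] if p is None else p;R=o["ee_rot"] if R is None else R
    out=[]
    for tp,tR,n in wps:
        p0=p.copy();
        for k in range(n):
            rv=Ro.from_matrix(R.T@tR).as_rotvec()/(n-k)
            goal=p0+(np.array(tp)-p0)*(k+1)/n
            d=np.round(R.T@(goal-p)*1000,1);rv=np.round(rv,3)
            out.append(" ".join(f"{v:g}" for v in [*d,*rv,grip]))
            p=p+R@d/1000;R=R@Ro.from_rotvec(rv).as_matrix()
    for i in range(0,len(out),10): print("; ".join(out[i:i+10]))
    print("end",p,R.ravel());return p,R
E
python3 - <<'E'
from plan import *
y=np.radians(4)
plan([((.5325,.1152,.405),Rt(y),20)],-1)
E
```

```text
-27.8 -27.2 -0 0 0 -0.067 -1; -26 -28.9 -0 0 0 -0.067 -1; -23.9 -30.6 -0.1 0 0 -0.067 -1; -21.9 -32.2 0 0 0 -0.067 -1; -19.6 -33.6 0 0 0 -0.067 -1; -17.4 -34.8 -0 0 0 -0.068 -1; -14.9 -35.9 -0 0 0 -0.067 -1; -12.6 -36.8 -0 0 0 -0.068 -1; -9.9 -37.5 -0.1 -0 0 -0.067 -1; -7.5 -38.2 0 -0 0 -0.068 -1
-4.8 -38.6 0 -0 0 -0.067 -1; -2.3 -38.8 -0 -0 0 -0.068 -1; 0.4 -38.9 -0 -0 0 -0.067 -1; 3 -38.8 -0 -0 0 -0.068 -1; 5.7 -38.4 -0.1 -0 0 -0.067 -1; 8.2 -38 0 -0 0 -0.068 -1; 10.7 -37.4 0 -0 0 -0.067 -1; 13.3 -36.6 -0 -0 0 -0.068 -1; 15.6 -35.5 -0 -0 0 -0.067 -1; 18.1 -34.5 -0 -0 0 -0.068 -1
end [0.5325 0.1152 0.405 ] [ 0.9976  0.0699 -0.      0.0699 -0.9976  0.     -0.     -0.     -1.    ]
```

Request:
servo_tool(rows="-27.8 -27.2 0 0 0 -0.067 -1; -26 -28.9 0 0 0 -0.067 -1; -24 -30.6 0 0 0 -0.067 -1; -22 -32.2 0 0 0 -0.067 -1; -19.6 -33.6 0 0 0 -0.067 -1; -17.4 -34.8 0 0 0 -0.068 -1; -15 -36 0 0 0 -0.067 -1; -12.6 -36.8 0 0 0 -0.068 -1; -10 -37.5 0 0 0 -0.067 -1; -7.5 -38.2 0 0 0 -0.068 -1", squeeze=60)

```text
time: 2.55
eef_pos: [0.353, -0.2277, 0.4049]
ee_rot: [[0.824, -0.567, 0.001], [-0.567, -0.824, -0.0], [0.001, -0.0, -1.0]]
force: [0.8, -0.7, 0.2]
gripper_width: 1.002
```

Request:
servo_tool(rows="-4.8 -38.6 0 0 0 -0.067 -1; -2.3 -38.8 0 0 0 -0.068 -1; 0.4 -38.9 0 0 0 -0.067 -1; 3 -38.8 0 0 0 -0.068 -1; 5.7 -38.4 0 0 0 -0.067 -1; 8.2 -38 0 0 0 -0.068 -1; 10.7 -37.4 0 0 0 -0.067 -1; 13.3 -36.6 0 0 0 -0.068 -1; 15.6 -35.5 0 0 0 -0.067 -1; 18 -34.5 0 0 0 -0.068 -1")

```text
time: 3.55
eef_pos: [0.5327, 0.1172, 0.4048]
ee_rot: [[0.997, 0.073, 0.0], [0.073, -0.997, -0.0], [0.0, 0.0, -1.0]]
force: [0.2, -0.4, 0.7]
gripper_width: 0.997
```

Request:
servo_tool(rows="0 0 15 0 0 0 0; 0 0 20 0 0 0 0; 0 0 20 0 0 0 0; 0 0 20 0 0 0 0; 0 0 20 0 0 0 0; 0 0 10 0 0 0 0; 0 0 5 0 0 0 0; 0 0 0 0 0 0 0; 0 0 0 0 0 0 0; 0 0 0 0 0 0 0")

```text
time: 4.55
eef_pos: [0.5325, 0.1156, 0.296]
ee_rot: [[0.998, 0.07, 0.002], [0.07, -0.998, 0.0], [0.002, -0.0, -1.0]]
force: [-0.8, 0.0, 0.5]
gripper_width: 0.495
```

```bash
python3 - <<'E'
from h import *
import rig
o=get_obs();print(o["eef_pos"],o["gripper_width"],rig.tcp_to_grasp)
a=snapshot("top");b=snapshot("scene")
cv2.imwrite("pics/a1.png",np.hstack([cv2.resize(x,None,fx=4,fy=4,interpolation=cv2.INTER_CUBIC) for x in (a[150:250,180:280],b[180:280,190:290])]))
E
```

```text
[0.5325 0.1156 0.296 ] 0.4947446056240385 0.1547
```

View pics/a1.png

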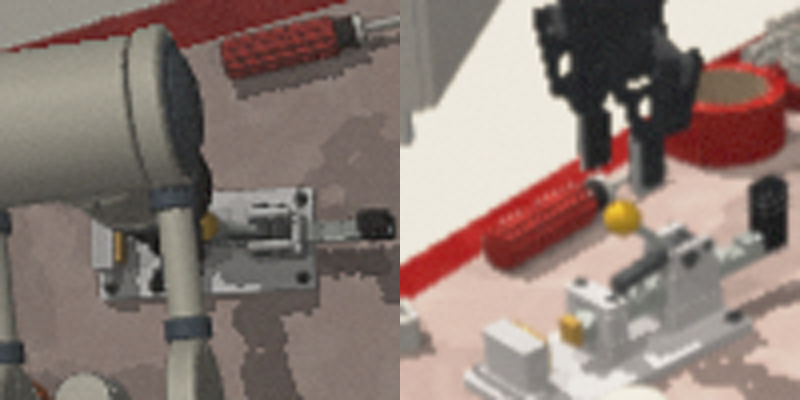

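Request:
servo_tool(rows="0 0 10 0 0 0 0; 0 0 15 0 0 0 0; 0 0 10 0 0 0 0; 0 0 8 0 0 0 0; 0 0 0 0 0 0 0; 0 0 0 0 0 0 0; 0 0 0 0 0 0 0; 0 0 0 0 0 0 0; 0 0 0 0 0 0 0; 0 0 0 0 0 0 0")

```text
time: 5.65
eef_pos: [0.5323, 0.1156, 0.252]
ee_rot: [[0.998, 0.07, 0.001], [0.07, -0.998, 0.0], [0.001, -0.0, -1.0]]
force: [-0.4, -0.3, 0.6]
gripper_width: 0.504
```

```bash
python3 - <<'E'
from h import *
b=snapshot("scene")
cv2.imwrite("pics/a2.png",cv2.resize(b[180:280,190:290],None,fx=6,fy=6,interpolation=cv2.INTER_CUBIC))
E
```

```text
(no output)
```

View pics/a2.png

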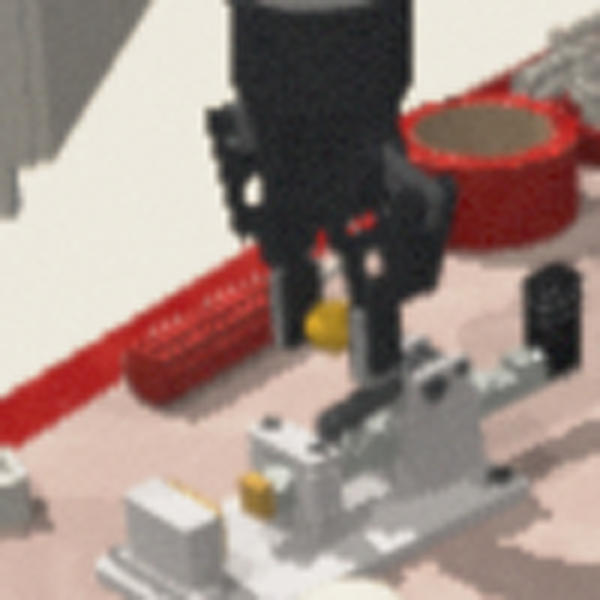

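Request:
servo_tool(rows="0 0 0 0 0 0 1; 0 0 0 0 0 0 1; 0 0 0 0 0 0 1; 0 0 0 0 0 0 1; 0 0 0 0 0 0 1; 0 0 0 0 0 0 1; 0 0 0 0 0 0 1; 0 0 0 0 0 0 1; 0 0 0 0 0 0 1; 0 0 0 0 0 0 1", squeeze=30)

```text
time: 6.7
eef_pos: [0.5322, 0.1157, 0.2518]
ee_rot: [[0.998, 0.07, -0.0], [0.07, -0.998, 0.0], [-0.0, -0.0, -1.0]]
force: [-4.0, 1.6, 3.1]
gripper_width: 0.258
```

```bash
python3 - <<'E'
from h import *
b=snapshot("scene")
cv2.imwrite("pics/a3.png",cv2.resize(b[180:280,190:290],None,fx=6,fy=6,interpolation=cv2.INTER_CUBIC))
E
```

```text
(no output)
```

View pics/a3.png

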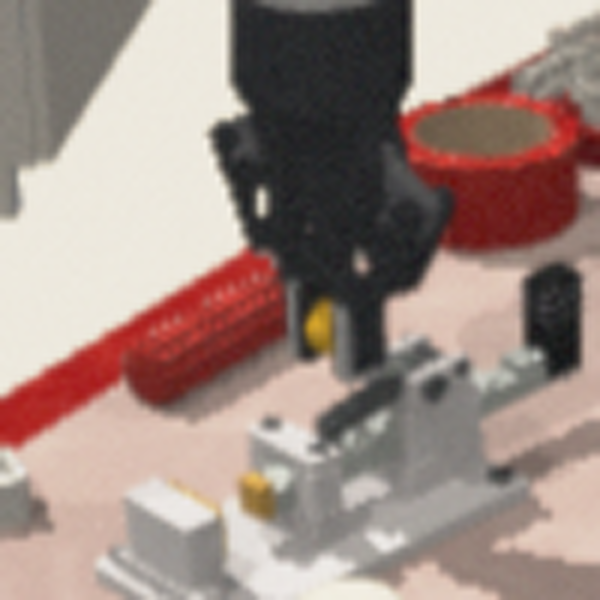

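Request:
servo_tool(rows="0 5.3 -4.6 0 0 0 1; 0 5.8 -3.9 0 0 0 1; 0 6.3 -3.1 0 0 0 1; 0 6.6 -2.2 0 0 0 1; 0 6.9 -1.4 0 0 0 1; 0 0 0 0 0 0 1; 0 0 0 0 0 0 1; 0 0 0 0 0 0 1; 0 0 0 0 0 0 1; 0 0 0 0 0 0 1")

```text
time: 7.75
eef_pos: [0.5343, 0.0847, 0.2666]
ee_rot: [[0.998, 0.07, -0.001], [0.07, -0.998, -0.0], [-0.001, 0.0, -1.0]]
force: [-4.8, 1.6, 0.6]
gripper_width: 0.258
```

```bash
python3 - <<'E'
from h import *
b=snapshot("scene")
cv2.imwrite("pics/a4.png",cv2.resize(b[180:280,190:290],None,fx=6,fy=6,interpolation=cv2.INTER_CUBIC))
E
```

```text
(no output)
```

View pics/a4.png

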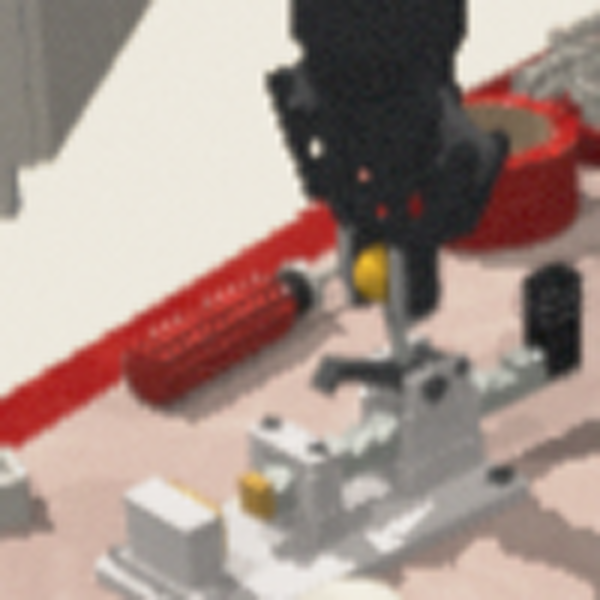

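The knob (crop 372,272) is held between the fingers and the pawl is lifted clear of the teeth. I'll continue along the arc.

Request:
servo_tool(rows="0 7 -0.5 0 0 0 1; 0 7 0.4 0 0 0 1; 0 6.9 1.4 0 0 0 1; 0 6.7 2.2 0 0 0 1; 0 6.3 3.1 0 0 0 1; 0 3.7 2.3 0 0 0 1; 0 0 0 0 0 0 1; 0 0 0 0 0 0 1; 0 0 0 0 0 0 1; 0 0 0 0 0 0 1")

```text
time: 8.8
eef_pos: [0.5368, 0.0467, 0.2584]
ee_rot: [[0.998, 0.069, -0.001], [0.069, -0.998, -0.001], [-0.001, 0.001, -1.0]]
force: [-7.2, -0.7, 4.4]
gripper_width: 0.262
```

```bash
python3 - <<'E'
from h import *
b=snapshot("scene")
cv2.imwrite("pics/a5.png",cv2.resize(b[180:280,190:290],None,fx=6,fy=6,interpolation=cv2.INTER_CUBIC))
E
```

```text
(no output)
```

View pics/a5.png

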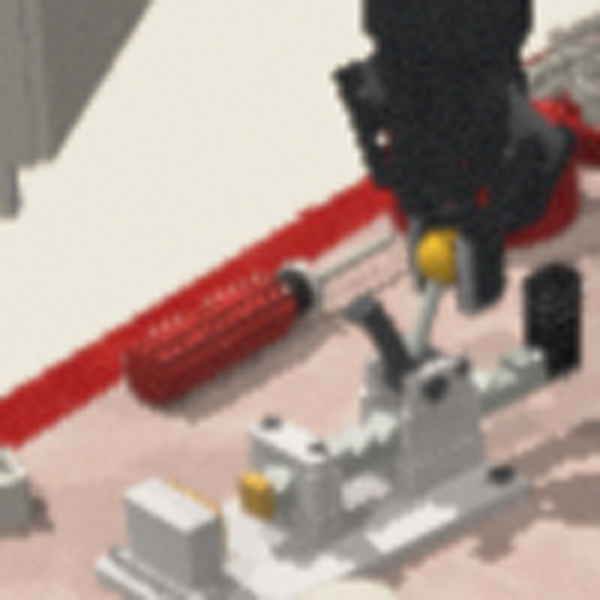

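Request:
servo_tool(rows="0 3 2 0 0 0 1; 0 0 0 0 0 0 1; 0 0 0 0 0 0 0; 0 0 0 0 0 0 0; 0 0 0 0 0 0 0; 0 0 0 0 0 0 0; 0 0 0 0 0 0 0; 0 0 0 0 0 0 0; 0 0 -20 0 0 0 0; 0 0 -30 0 0 0 0")

```text
time: 9.85
eef_pos: [0.5368, 0.0442, 0.3041]
ee_rot: [[0.998, 0.07, -0.005], [0.07, -0.998, -0.0], [-0.005, -0.0, -1.0]]
force: [0.5, 0.8, 1.2]
gripper_width: 0.501
```

```bash
python3 - <<'E'
from h import *
b=snapshot("scene")
cv2.imwrite("pics/a6.png",cv2.resize(b[180:280,190:290],None,fx=6,fy=6,interpolation=cv2.INTER_CUBIC))
for t in("pawl_knob","bar_grip","bar_nose"):
    print(t,[(np.round(d["xyz"],4),round(d["conf"],2)) for d in mark_of("scene",t)[:2]])
E
```

```text
pawl_knob [(array([0.5356, 0.0445, 0.1022]), 0.63), (array([ 0.5381, -0.0081,  0.0661]), 0.54)]
bar_grip [(array([ 0.5384, -0.0102,  0.0684]), 0.56), (array([0.5386, 0.0772, 0.0586]), 0.54)]
bar_nose [(array([0.5274, 0.1674, 0.037 ]), 0.97)]
```

View pics/a6.png

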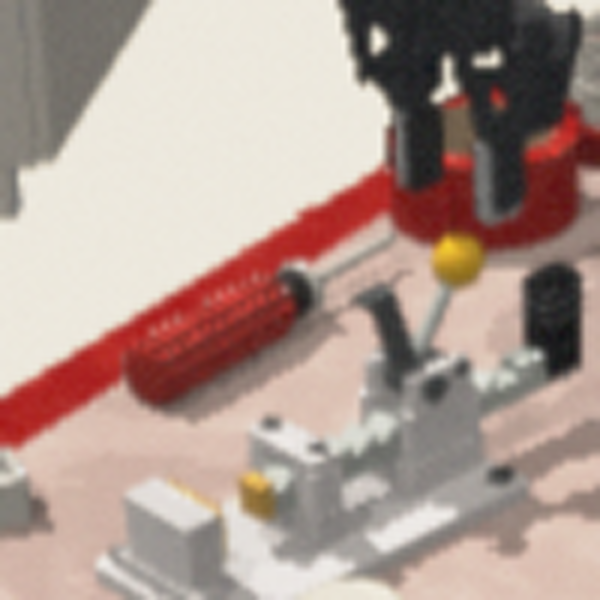

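Request:
servo_tool(rows="0 15 0 0 0 0 0; 0 20 0 0 0 0 0; -1 15 0 0 0 0 0; 0 7 10 0 0 0 0; 0 0 20 0 0 0 0; 0 0 20 0 0 0 0; 0 0 16 0 0 0 0; 0 0 9 0 0 0 0; 0 0 4.5 0 0 0 0; 0 0 0 0 0 0 0")

```text
time: 11.05
eef_pos: [0.5402, -0.0126, 0.226]
ee_rot: [[0.998, 0.07, -0.001], [0.07, -0.998, 0.0], [-0.001, -0.0, -1.0]]
force: [-0.3, -0.4, 0.5]
gripper_width: 0.508
```

```bash
python3 - <<'E'
from h import *
b=snapshot("scene")
cv2.imwrite("pics/a7.png",cv2.resize(b[170:270,200:300],None,fx=6,fy=6,interpolation=cv2.INTER_CUBIC))
E
```

```text
(no output)
```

View pics/a7.png

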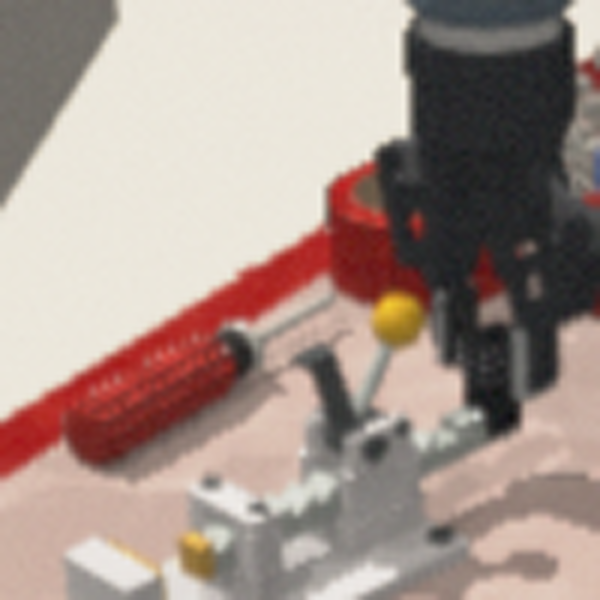

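Request:
servo_tool(rows="0 0 2 0 0 0 1; 0 0 0 0 0 0 1; 0 0 0 0 0 0 1; 0 0 0 0 0 0 1; 0 0 0 0 0 0 1; 0 0 0 0 0 0 1; 0 0 0 0 0 0 1; 0 0 0 0 0 0 1; 0 0 0 0 0 0 1; 0 0 0 0 0 0 1", squeeze=70)

```text
time: 12.1
eef_pos: [0.5405, -0.0128, 0.225]
ee_rot: [[0.998, 0.07, 0.001], [0.07, -0.998, -0.0], [0.001, 0.0, -1.0]]
force: [1.8, -1.2, 5.2]
gripper_width: 0.199
```

Request:
servo_tool(rows="0 3 0 0 0 0 1; 0 5 0 0 0 0 1; 0 6 0 0 0 0 1; 0 6 0 0 0 0 1; 0 6 0 0 0 0 1; 0 6 0 0 0 0 1; 0 6 0 0 0 0 1; 0 6 0 0 0 0 1; 0 4 0 0 0 0 1; 0 2 0 0 0 0 1")

```text
time: 13.1
eef_pos: [0.5437, -0.0631, 0.2243]
ee_rot: [[0.998, 0.069, -0.0], [0.069, -0.998, -0.0], [-0.0, 0.0, -1.0]]
force: [-0.1, 2.9, 3.3]
gripper_width: 0.202
```

```bash
python3 - <<'E'
from h import *
b=snapshot("scene")
cv2.imwrite("pics/a8.png",cv2.resize(b[170:270,210:310],None,fx=6,fy=6,interpolation=cv2.INTER_CUBIC))
o=get_obs();print(o["force"],o["torque"])
E
```

```text
[-0.6797  1.3746  5.6196] [0.7299 0.1175 0.0647]
```

View pics/a8.png

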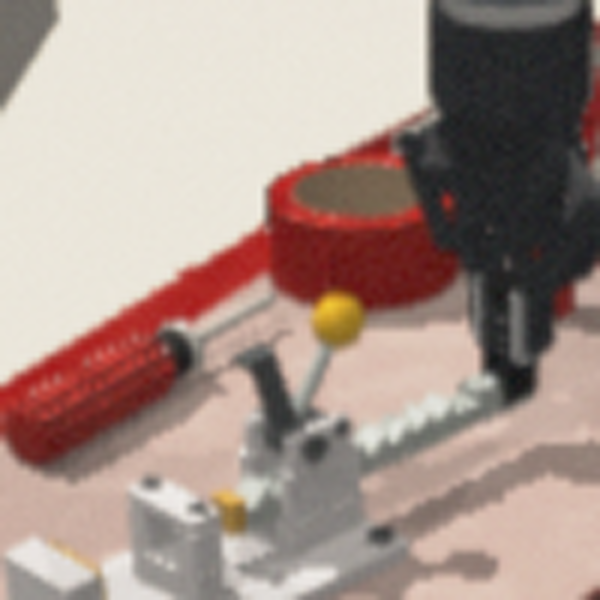

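Request:
servo_tool(rows="0 5 0 0 0 0 1; 0 8 0 0 0 0 1; 0 10 0 0 0 0 1; 0 10 0 0 0 0 1; 0 10 0 0 0 0 1; 0 10 0 0 0 0 1; 0 10 0 0 0 0 1; 0 8 0 0 0 0 1; 0 6 0 0 0 0 1; 0 3 0 0 0 0 1")

```text
time: 14.15
eef_pos: [0.5492, -0.1432, 0.224]
ee_rot: [[0.998, 0.069, -0.001], [0.069, -0.998, -0.001], [-0.001, 0.001, -1.0]]
force: [0.1, 0.7, -1.5]
gripper_width: 0.2
```

```bash
python3 - <<'E'
from h import *
b=snapshot("scene");a=snapshot("top")
cv2.imwrite("pics/a9.png",np.hstack([cv2.resize(x,None,fx=4,fy=4,interpolation=cv2.INTER_CUBIC) for x in (a[150:250,210:310],b[170:270,230:330])]))
for c in("scene","top"):
  for t in ("bar_nose","bar_grip","wash_tray"):
    print(c,t,[(np.round(d["xyz"],4),round(d["conf"],2)) for d in mark_of(c,t)[:2]])
o=get_obs();print(o["force"],o["torque"])
E
```

```text
scene bar_nose [(array([0.5336, 0.0324, 0.0357]), 0.84)]
scene bar_grip [(array([ 0.5469, -0.1399,  0.0659]), 0.96)]
scene wash_tray [(array([ 0.4797, -0.252 ,  0.0007]), 0.94)]
top bar_nose [(array([0.5328, 0.0335, 0.0378]), 0.67)]
top bar_grip [(array([ 0.5473, -0.138 ,  0.0646]), 0.44)]
top wash_tray [(array([ 0.4772, -0.254 , -0.0017]), 0.69), (array([ 0.4664, -0.5376, -0.0002]), 0.55)]
[-0.6777 -0.2986 -1.573 ] [-0.1047  0.0291 -0.0346]
```

View pics/a9.png

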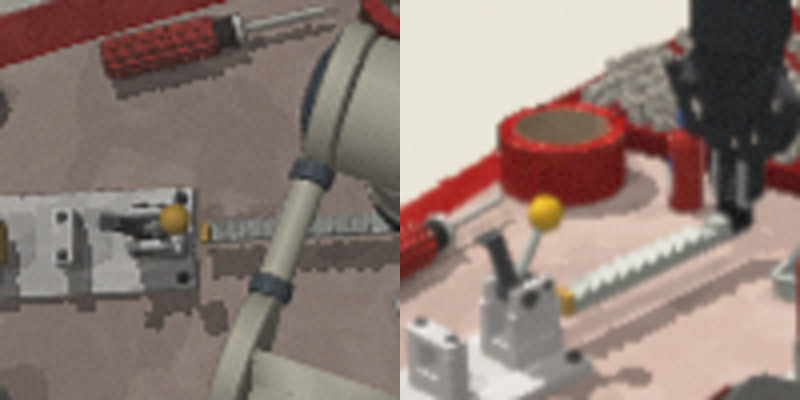

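```bash
python3 - <<'E'
from plan import *
o=get_obs();p=o["eef_pos"]
plan([((p[0],p[1],.285),Rt(np.radians(4)),6),((.509,-.335,.285),Rt(np.radians(20.4)),14)],1)
E
```

```text
-0 -0 -10.1 -0 0 0 1; -0 -0 -10.1 -0 0 0 1; -0 -0 -10.1 -0 0 0 1; -0 -0 -10.1 -0 0 0 1; -0 -0 -10 -0 0 0 1; -0 -0 -10.1 -0 0 0.001 1; -3.8 13.5 -0 -0 0 -0.02 1; -4.1 13.5 -0 -0 0 -0.021 1; -4.4 13.4 -0 -0 0 -0.02 1; -4.7 13.3 -0 -0 0 -0.021 1
-4.9 13.2 -0 -0 0 -0.02 1; -5.2 13.1 -0 -0 0 -0.021 1; -5.5 12.9 -0 -0 0 -0.02 1; -5.7 12.9 -0 -0 0 -0.021 1; -6 12.8 -0 -0 0 -0.02 1; -6.2 12.6 -0 -0 0 -0.021 1; -6.5 12.5 -0 -0 0 -0.02 1; -6.8 12.3 -0 -0 0 -0.021 1; -7 12.2 -0 -0 0 -0.02 1; -7.3 12.1 -0 -0 0 -0.021 1
end [ 0.509 -0.335  0.285] [ 0.9371  0.349  -0.      0.349  -0.9371  0.     -0.     -0.     -1.    ]
```

Request:
servo_tool(rows="0 0 -6 0 0 0 1; 0 0 -10 0 0 0 1; 0 0 -12 0 0 0 1; 0 0 -12 0 0 0 1; 0 0 -11 0 0 0 1; 0 0 -9.5 0 0 0 1; -3.8 13.5 0 0 0 -0.02 1; -4.1 13.5 0 0 0 -0.021 1; -4.4 13.4 0 0 0 -0.02 1; -4.7 13.3 0 0 0 -0.021 1")

```text
time: 15.55
eef_pos: [0.5377, -0.198, 0.2855]
ee_rot: [[0.988, 0.152, 0.0], [0.152, -0.988, -0.0], [0.0, 0.0, -1.0]]
force: [0.2, 0.1, -2.0]
gripper_width: 0.198
```

Request:
servo_tool(rows="-5 13.2 0 0 0 -0.02 1; -5.2 13 0 0 0 -0.021 1; -5.5 13 0 0 0 -0.02 1; -5.7 13 0 0 0 -0.021 1; -6 12.8 0 0 0 -0.02 1; -6.2 12.6 0 0 0 -0.021 1; -6.5 12.5 0 0 0 -0.02 1; -6.8 12.3 0 0 0 -0.021 1; -7 12 0 0 0 -0.02 1; -7.3 12 0 0 0 -0.021 1")

```text
time: 16.55
eef_pos: [0.5088, -0.3358, 0.2855]
ee_rot: [[0.937, 0.35, 0.0], [0.35, -0.937, -0.0], [0.0, 0.0, -1.0]]
force: [-0.0, 0.5, -1.2]
gripper_width: 0.197
```

```bash
python3 - <<'E'
from h import *
b=snapshot("scene");a=snapshot("top")
cv2.imwrite("pics/b1.png",np.hstack([cv2.resize(x,None,fx=4,fy=4,interpolation=cv2.INTER_CUBIC) for x in (a[160:260,300:400],b[150:250,280:380])]))
for c in("scene","top"):
  for t in ("bar_nose","bar_grip","wash_tray","pawl_knob"):
    print(c,t,[(np.round(d["xyz"],4),round(d["conf"],2)) for d in mark_of(c,t)[:2]])
o=get_obs();print(o["eef_pos"],o["force"],o["torque"])
E
```

```text
scene bar_nose [(array([0.5382, 0.051 , 0.0248]), 0.68), (array([0.5313, 0.111 , 0.0013]), 0.65)]
scene bar_grip []
scene wash_tray [(array([ 0.4803, -0.2526,  0.0026]), 0.8)]
scene pawl_knob [(array([0.5317, 0.0432, 0.1035]), 0.54)]
top bar_nose [(array([ 0.446 , -0.1705,  0.0953]), 0.74)]
top bar_grip [(array([ 0.5031, -0.3352,  0.1264]), 0.5)]
top wash_tray [(array([ 0.4765, -0.252 , -0.0028]), 0.81)]
top pawl_knob [(array([0.5405, 0.0443, 0.1053]), 0.42), (array([0.5366, 0.0789, 0.0588]), 0.22)]
[ 0.5091 -0.3346  0.2851] [ 0.0026 -0.1015 -1.2745] [-0.1062 -0.0327 -0.0624]
```

View pics/b1.png

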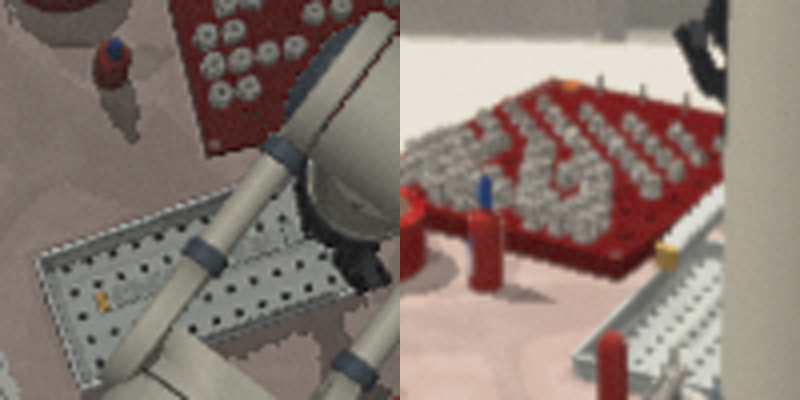

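Request:
servo_tool(rows="0 0 6 0 0 0 1; 0 0 10 0 0 0 1; 0 0 12 0 0 0 1; 0 0 12 0 0 0 1; 0 0 12 0 0 0 1; 0 0 10 0 0 0 1; 0 0 8 0 0 0 1; 0 0 6 0 0 0 1; 0 0 4 0 0 0 1; 0 0 0 0 0 0 1")

```text
time: 18.05
eef_pos: [0.5088, -0.3351, 0.2044]
ee_rot: [[0.937, 0.349, -0.001], [0.349, -0.937, 0.0], [-0.0, -0.001, -1.0]]
force: [-0.2, -0.5, -1.2]
gripper_width: 0.202
```

```bash
python3 - <<'E'
from h import *
a=snapshot("top")
for c in("top",):
  for t in ("bar_nose","bar_grip"):
    print(c,t,[(np.round(d["xyz"],4),round(d["conf"],2)) for d in mark_of(c,t)[:2]])
o=get_obs();print(o["eef_pos"],o["force"],o["torque"])
E
```

```text
top bar_nose [(array([ 0.4425, -0.166 ,  0.0166]), 0.45)]
top bar_grip [(array([ 0.5054, -0.3292,  0.0458]), 0.67)]
[ 0.509  -0.3353  0.2056] [-0.8584  0.4323 -2.0271] [-0.1219  0.0114  0.0134]
```

Hanging a few mm above the floor; I'll lower gently until contact.

Request:
servo_tool(rows="0 0 0.5 0 0 0 1; 0 0 0.5 0 0 0 1; 0 0 0.5 0 0 0 1; 0 0 0.5 0 0 0 1; 0 0 0.5 0 0 0 1; 0 0 0.5 0 0 0 1; 0 0 0.5 0 0 0 1; 0 0 0 0 0 0 1; 0 0 0 0 0 0 1; 0 0 0 0 0 0 1")

```text
time: 19.2
eef_pos: [0.5089, -0.3352, 0.2024]
ee_rot: [[0.937, 0.349, 0.0], [0.349, -0.937, -0.0], [0.0, 0.0, -1.0]]
force: [-1.9, 2.2, 5.4]
gripper_width: 0.199
```

Request:
servo_tool(rows="0 0 0 0 0 0 -0.3; 0 0 0 0 0 0 -0.2; 0 0 0 0 0 0 0; 0 0 0 0 0 0 0; 0 0 0 0 0 0 0; 0 0 -10 0 0 0 0; 0 0 -20 0 0 0 0; 0 0 -30 0 0 0 0; 0 0 -30 0 0 0 0; 0 0 -30 0 0 0 0")

```text
time: 20.2
eef_pos: [0.5088, -0.3351, 0.3236]
ee_rot: [[0.937, 0.349, 0.001], [0.349, -0.937, -0.0], [0.0, 0.001, -1.0]]
force: [0.9, 0.0, 0.3]
gripper_width: 0.5
```

Request:
servo_tool(rows="-20 0 -20 0 0 0 0; -30 0 0 0 0 0 0; -30 0 0 0 0 0 0; -30 0 0 0 0 0 0; -30 20 0 0 0 0 0; 0 30 0 0 0 0 0; 0 30 0 0 0 0 0; 0 20 0 0 0 0 0; 0 0 0 0 0 0 0; 0 0 0 0 0 0 0")

```text
time: 21.2
eef_pos: [0.4126, -0.4777, 0.3417]
ee_rot: [[0.937, 0.349, -0.0], [0.349, -0.937, 0.0], [0.0, -0.001, -1.0]]
force: [-0.8, -0.5, 0.8]
gripper_width: 0.497
```

```bash
python3 - <<'E'
from h import *
b=snapshot("scene");a=snapshot("top")
cv2.imwrite("pics/c1.png",np.hstack([cv2.resize(x,None,fx=3,fy=3,interpolation=cv2.INTER_CUBIC) for x in (a[140:270,200:400][:, :],)]))
cv2.imwrite("pics/c2.png",cv2.resize(b[170:290,200:400],None,fx=4,fy=4,interpolation=cv2.INTER_CUBIC))
C=np.array([.4785,-.253]);u=np.array([-.3486,.9373]);v=np.array([-u[1],u[0]])
for c in("scene","top"):
  for t in ("bar_nose","bar_grip","toothed_bar","wash_tray","pawl_knob","wash_bottle","threadlock_bottle"):
    r=[(np.round(d["xyz"],4),round(d["conf"],2)) for d in mark_of(c,t)[:1]]
    print(c,t,r, [(((q[0][:2]-C)@u).round(4),((q[0][:2]-C)@v).round(4)) for q in r])
o=get_obs();print(o["eef_pos"],o["force"],o["time"])
E
```

```text
scene bar_nose [(array([ 0.4421, -0.1678,  0.0158]), 0.42)] [(np.float64(0.0925), np.float64(0.0044))]
scene bar_grip [] []
scene toothed_bar [(array([ 0.4798, -0.2531,  0.0013]), 0.68)] [(np.float64(-0.0005), np.float64(-0.0012))]
scene wash_tray [(array([ 0.4805, -0.2512,  0.0044]), 0.55)] [(np.float64(0.001), np.float64(-0.0025))]
scene pawl_knob [(array([0.5342, 0.0433, 0.104 ]), 0.56)] [(np.float64(0.2583), np.float64(-0.1555))]
scene wash_bottle [(array([ 0.4693, -0.5353,  0.0052]), 0.78)] [(np.float64(-0.2614), np.float64(0.107))]
scene threadlock_bottle [(array([ 0.6451, -0.1787, -0.0003]), 0.6)] [(np.float64(0.0116), np.float64(-0.1821))]
top bar_nose [(array([ 0.4453, -0.1698,  0.0112]), 0.64)] [(np.float64(0.0896), np.float64(0.0021))]
top bar_grip [(array([ 0.5041, -0.3328,  0.046 ]), 0.9)] [(np.float64(-0.0837), np.float64(0.0038))]
top toothed_bar [(array([ 0.534 ,  0.1125, -0.0011]), 0.64)] [(np.float64(0.3232), np.float64(-0.1794))]
top wash_tray [(array([ 0.4767, -0.2524, -0.0033]), 0.85)] [(np.float64(0.0012), np.float64(0.0015))]
top pawl_knob [(array([0.5383, 0.0466, 0.1004]), 0.47)] [(np.float64(0.26), np.float64(-0.1605))]
top wash_bottle [(array([ 0.4653, -0.5337, -0.003 ]), 0.53)] [(np.float64(-0.2585), np.float64(0.1102))]
top threadlock_bottle [(array([ 0.6475, -0.1809, -0.0023]), 0.4)] [(np.float64(0.0087), np.float64(-0.1835))]
[ 0.4127 -0.4778  0.3414] [ 0.3595  0.1307 -0.1638] 22.0
```

View pics/c1.png

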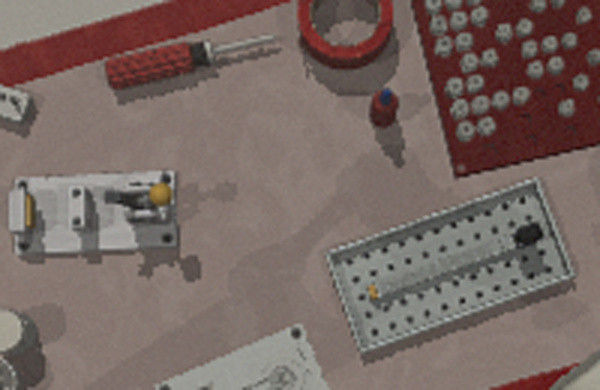

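View pics/c2.png

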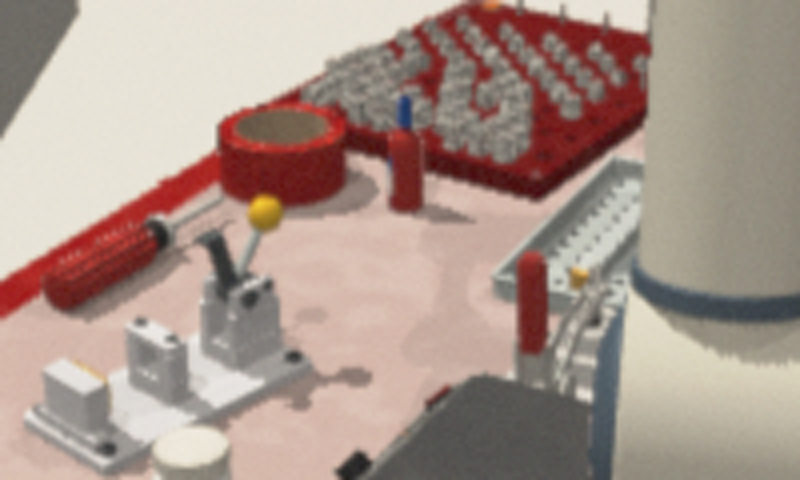

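```bash
python3 -c "
from rig import *
print(sign_off())"
```

```text
the job is handed in; nothing more can be done
None
```

The bar is lying in the wash tray, the pawl is thrown back on its rest, and the job is handed in at about 22 s of the 48 s allowed. There is no verdict to report.

**What I did**
- I pinched the yellow knob from above, carried it over its arc and released it. The pawl stayed on its rest by itself.
- I gripped the black grip and drew the bar about 130 mm straight back. The readings during the draw stayed at about 6 N or less. The nose came out about 16 mm behind the rear guide.
- I lifted the bar, turned it about 16° to line up with the tray, lowered it until it touched the floor, opened the fingers and backed off.

**Last checks**
- **Pawl:** the knob is about 68 mm behind the clamp's origin, against the 55 mm needed.
- **Bar in tray:** it lies along the tray's centreline, within about 4 mm. The nose is about 91 mm one way from the tray's centre and the grip about 84 mm the other, against the 119 mm limit.
- **Height:** the nose centre is about 11 to 16 mm up, against the 22 mm limit.
- **Bottles:** the wash bottle is within measuring error of where it was. I had no network fix on the red bottle at the start, so I compared it with a rough sighting on the first picture. Both pictures show it upright, well away from the arm's path.
- **Robot:** the tool force is about zero, so it is touching nothing.

**Disagreements**
- The top camera's estimate of the whole bar's position fell on the clamp. Both pictures and the nose and grip readings contradict it, so I discounted it.
- The scene camera could not see the grip at the end because the arm was in the way, so the grip's position comes from the top camera alone.
- At the end the gripper was parked close to the wash bottle, about 80 mm between their centres. It was not in contact.

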